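Break down the gel-lab stacks

TASK

Two stacks of gel-lab gear were left on the bench: take them apart and put every piece in its own place, right way up, lying flat and about centred, with its long side along that of its place. The red-walled gel tray goes on the white platform in the clear gel tank, the orange tube rack on the metal cold plate, the grey comb rack in the blue draining tray and the green kit carton in the wooden stock tray. Lift each upper piece off before you take the one below, and do not tip over any of the pieces or the little glass flask on the way.

Things in the scene. Friction and masses are not known exactly. Their poses are not given: they have to be found in the camera images.
- gel_tray: Gel casting tray: U-shaped, white floor and two upright red side walls, open at both ends. 50 mm wide (x, over the walls) by 66 long (y), walls 26 high, 4 thick along the full long sides, floor 6 thick. About 90 g; stiff walls. Starts in one of two stacks of two. Always an upper one, lying on the kit carton or on the comb rack. Origin: centre of its underside, z up, long side along its own y. 
- tube_rack: Orange microtube rack filled with tubes, their blue and white caps in a 3 by 5 grid on top. Block 48 mm wide (x) by 72 long (y) by 30 high, caps 6 mm above that. About 120 g. Starts in one of two stacks of two. Always an upper one, lying on the kit carton or on the comb rack (the one that does not carry the gel tray). Origin: centre of its underside, z up, long side along its own y. 
- kit_carton: Closed, stiff, green kit carton with a white label band round it near one end. 60 mm wide (x) by 104 long (y) by 32 high, flat top. About 200 g. Starts in one of two stacks of two. Always a lower one, on the bench. Origin: centre of its underside, z up, long side along its own y. 
- comb_rack: Grey comb rack: slotted block with six white gel combs sunk flush in the slots across its top. 56 mm wide (x) by 96 long (y) by 32 high. About 160 g. Starts in one of two stacks of two. Always a lower one, on the bench. Origin: centre of its underside, z up, long side along its own y. 
- gel_tank: Clear open gel tank, 82 mm (x) by 170 (y), 42 high; red end wall at +y, black at -y. In the middle a white platform, 74 (x) by 90 (y), top 35 above the bench, with an open well beyond each end; the 4 mm clear side walls rise 7 above the platform. The platform is the gel tray's place, either way round. Fixed. Origin: centre of its underside on the bench, z up, long side along its own y. 
- cold_plate: Bare-metal cold plate with small dark dots: shallow metal tray, floor 6 mm thick, inside 72 mm (x) by 96 (y), rim 5 thick standing 8 above the floor (14 above the bench). The tube rack's place, either way round. Fixed. Origin: centre of its underside on the bench, z up, long side along its own y. 
- drain_tray: Blue plastic draining tray with pale cross stripes: floor 6 mm thick, inside 80 mm (x) by 120 (y), rim 5 thick standing 8 above the floor (14 above the bench). The comb rack's place, either way round. Fixed. Origin: centre of its underside on the bench, z up, long side along its own y. 
- stock_tray: Wooden stock tray: plywood floor 6 mm thick, inside 84 mm (x) by 128 (y), rim 5 thick standing 8 above the floor (14 above the bench). The kit carton's place, either way round. Fixed. Origin: centre of its underside on the bench, z up, long side along its own y. 
- flask: Small conical glass flask with a little pink in it, 42 mm across at the foot, 62 high, standing loose on the bench among the other things. Origin: centre of its underside.

How it is judged:
By the outcome, as a careful person would: the job done as asked, in the order asked, and still so for the second after the job is handed in, with the robot touching nothing.
It also fails if it takes over 109 s, if anything falls off the work surface, if the arm or the gripper's body presses on something with over 40 N, if the wrist force passes 120 N, or if a joint passes its speed limit or range.

ROBOT

A 7-joint arm with a two-finger parallel gripper is mounted at the origin on the work surface. World frame = base frame: x ahead of the robot, y to its left, z up, the work surface at z = 0. Lengths are in m, angles in rad, forces in N, time in s.
With the tool pointing down it reaches from about 0.35 to 0.9 m from the base axis. Payload 8.1 kg.
Tool frame: the origin (TCP) lies at the very end of the fingers, on their centre line; the grasp point (between the pads) lies 19 mm behind it; z points along the fingers, y is the line along which they close (so a half turn about z gives the same grasp; the last joint's range is limited). The gripper opens to 92 mm and grips with 3 to 60 N. Pads are 19 mm wide; open, the fingers measure 130 mm over their backs; the gripper's body (75 mm by 190 mm) begins 47 mm behind the grasp point.
Start: joints at [-1.229, 0.434, 0.025, 1.573, -0.012, 1.134, -0.075], TCP at [0.269, 0.564, 0.227] pointing down, gripper open.
Joint ranges: [-2.62, 2.62], [-0.44, 2.09], [-1.27, 1.32], [0.08, 2.57], [-1.32, 4.46], [0.12, 2], [-2.74, 2.74]. Speed limits (rad/s): [2.22, 2.22, 3.01, 3.01, 3.14, 3.14, 3.14].

INTERFACE

Orientations are given as a rotation vector (axis times angle).
In Python, from cell import readout, cams, job gives the robot as it stands.
- The arm moves only by the tool drive_tool, never from a script. Its argument "commands" is a list of rows, each a list of 3 entries, a list of its own where there are three numbers: the turn, a rotation vector about the tool's x, y, z in rad, then the shift along the tool's x, y, z in cm, then the gripper's target within -1 to 1 (fully open at 1, half-way at 0, shut at -1). A call has 1 to 20 rows; each row is the pose to reach, as a shift and turn from the pose commanded when the call began, along the tool's axes at that moment; what a row does not reach only later rows make up. A row lasts 1/12 s, in which the tool goes at most 41.7 mm and 7.16 degrees, less where a joint would pass 70% of its speed; a pose out of reach is approached as far as the arm can. A call with a gripper value outside its range is refused whole. The fingers move at their own pace and stop on an object; "newtons" is the grip in N (left out, the last holds). Time passes only in rows, so rows that repeat a pose let the fingers close. It gives the time, the measured TCP pose, the force, the opening and the grip force at its end, in the units of the state.
- readout.observe(): the state, without advancing time (a new reading comes with each control period).
- cams.get_image(name): name is "scene" or "top" or "wrist"; returns the picture (480x640x3 uint8, blue, green, red); there is no depth.
- cams.camera_info(name): a dict with "camera_matrix" (3x3 intrinsics, pixels), "R" (3x3) and "t" (3): a world point X has camera coordinates R X + t. Camera axes: x right, y down, z forward; pixel columns grow to the right and rows downward; lengths in m; the calibration is good to about 2 mm. A picture is of the moment at which its call begins: read the wrist's pose just before it. camera_info takes no time and is no camera call; for the wrist camera it gives the pose at the moment of the call.
- job.sign_off(): hands the job in; it is judged then, once.
The state is a dict: "clock": time; "joints": joint angles; "dq": joint speeds; "joint_efforts": joint torques, N m; "position": TCP position; "ee_rot": TCP orientation; "force": force on the tool from outside, world axes, zero at the start; "ft_torque": the same for the moment, N m; "width": opening from 0.0 (shut) to 1.0 (fully open); "gripper_force": force on a finger pad.
Only numpy, scipy, OpenCV 4.12 (cv2) and the standard library are available. Lean on these libraries where they do the work, as an engineer would, in place of code of your own. Each camera call takes 0.05 s, during which the arm holds its last target. There are 200 camera calls.

## Working session

There is one attempt and no reset: what is moved stays moved. The work goes in short steps, Python scripts to look and compute and a tool call to move; the robot and the scene stay as the last step left them, time stands still between calls to the robot, and variables do not carry over. Pictures are saved under pics/ and viewed, at most 14 in all, crops included, and the job is handed in when it is done.

Besides the shell and the picture viewer there is one more tool, called after "Request:" as a command line: name --argument value ..., lists and objects as JSON in quotes. drive_tool: Moves the arm, as the interface text tells. Its arguments: {"type":"object","properties":{"commands":{"type":"array"},"newtons":{"type":"number"}},"required":["commands"]}

```bash
ls; mkdir -p pics; python3 - <<'E'
from cell import readout, cams, job
import cv2
print(readout.observe())
for n in("top","scene"):
    cv2.imwrite(f"pics/{n}0.png",cams.get_image(n)); i=cams.camera_info(n); print(n,i)
E
```

```text
pics
{'clock': 0.0, 'joints': array([-1.2285851 ,  0.43520618,  0.02497825,  1.57412276, -0.01157856,
        1.13395871, -0.07510995]), 'dq': array([ 0.00099502,  0.00016161,  0.00011819,  0.00071816,  0.00023293,
       -0.00121593,  0.00069595]), 'joint_efforts': array([-1.94479935e-05, -6.67868185e+01,  9.84841548e-01, -3.14463580e+01,
       -6.05696090e-02,  4.30473906e-02,  1.65662068e-04]), 'position': array([0.26877105, 0.56369203, 0.22594554]), 'ee_rot': array([-6.93037611e-01, -3.06400970e+00,  2.41847598e-03]), 'force': array([0.57063338, 0.24446963, 0.5271382 ]), 'ft_torque': array([ 2.03046692e-02, -1.53782755e-06, -2.95347055e-04]), 'gripper_force': 0.0, 'width': 0.9988087781620612}
top {'camera_matrix': array([[519.77063821,   0.        , 317.61100271],
       [  0.        , 519.77063821, 245.64242374],
       [  0.        ,   0.        ,   1.        ]]), 'R': array([[ 0.01142544, -0.99990693,  0.00745556],
       [-0.99658203, -0.01199687, -0.08173327],
       [ 0.08181511, -0.00649624, -0.99662635]]), 't': array([-0.0163771 ,  0.54163487,  0.82564089])}
scene {'camera_matrix': array([[588.42837849,   0.        , 317.03179882],
       [  0.        , 588.42837849, 246.39354676],
       [  0.        ,   0.        ,   1.        ]]), 'R': array([[-0.14196064,  0.98984234,  0.00770142],
       [ 0.69942382,  0.10580903, -0.7068315 ],
       [-0.70046663, -0.09495569, -0.70734003]]), 't': array([ 0.0639113 , -0.32652903,  1.52440438])}
```

View pics/top0.png

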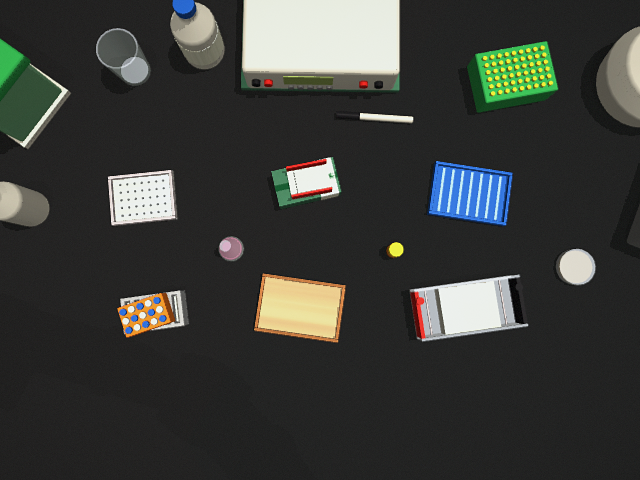

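View pics/scene0.png

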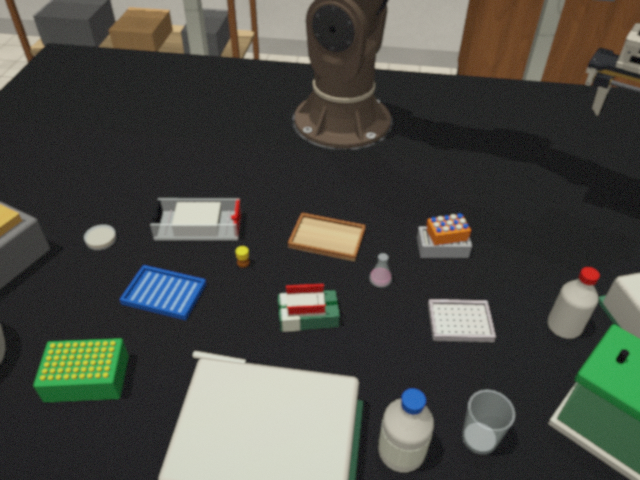

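Top view: gel tray on the green carton at (306,181), tube rack on the comb rack at (150,314), tank (468,308), cold plate (142,197), blue tray (470,193), wooden tray (300,308), flask (231,248). The scene view confirms the same layout.

```bash
cat > h.py <<'E'
import numpy as np, cv2
from scipy.spatial.transform import Rotation as Ro
from cell import readout, cams, job
def cast(px,info,z):
    K,R,t=(np.array(info[k]) for k in("camera_matrix","R","t"))
    d=(np.linalg.inv(K)@np.c_[px,np.ones(len(px))].T).T@R; c=-R.T@t
    return c[:2]+d[:,:2]*((z-c[2])/d[:,2:])
def mask(im,kind):
    h,s,v=[c.astype(int) for c in cv2.split(cv2.cvtColor(im,cv2.COLOR_BGR2HSV))]
    return {"red":((h<8)|(h>172))&(s>150)&(v>70),"orange":(h>=6)&(h<=20)&(s>130)&(v>80),
     "white":(s<40)&(v>200),"blue":(h>95)&(h<125)&(s>120)&(v>60),"green":(h>45)&(h<95)&(s>60)&(v>30),
     "any":v>70,"wood":(h>5)&(h<30)&(s>60)&(v>80),"grey":(s<60)&(v>55)}[kind].astype(np.uint8)*255
def meas(im,info,kinds,roi,z,op=3,biggest=False):
    """metric minAreaRect: centre xy, (short,long), angle of the long side"""
    x0,y0,x1,y1=roi; m=np.zeros(im.shape[:2],np.uint8)
    for k in kinds.split("+"): m[y0:y1,x0:x1]|=mask(im,k)[y0:y1,x0:x1]
    if op: m=cv2.morphologyEx(m,cv2.MORPH_OPEN,np.ones((op,op)))
    cs,_=cv2.findContours(m,cv2.RETR_EXTERNAL,cv2.CHAIN_APPROX_NONE)
    cs=[max(cs,key=cv2.contourArea)] if biggest else [c for c in cs if cv2.contourArea(c)>15]
    p=np.concatenate(cs)[:,0].astype(float); hull=cv2.convexHull(p.astype(np.float32))[:,0]
    w=cast(hull,info,z); b=cv2.boxPoints(cv2.minAreaRect((w*1000).astype(np.float32)))/1000
    e1,e2=b[1]-b[0],b[2]-b[1]; l=e1 if np.hypot(*e1)>np.hypot(*e2) else e2
    a=np.arctan2(l[1],l[0])%np.pi
    L=sorted([np.hypot(*e1),np.hypot(*e2)])
    return b.mean(0).round(4),np.round(L,4),round(float(a),4),hull.astype(int)
def plan(x,y,z,longang=None):
    """turn (rad) and shift (cm) in tool axes; tool y set across the long side"""
    s=readout.observe(); R=Ro.from_rotvec(s["ee_rot"]); M=R.as_matrix()
    ya=np.arctan2(M[1,1],M[0,1])
    ta=ya if longang is None else longang+np.pi/2
    ta=ya+(ta-ya+np.pi/2)%np.pi-np.pi/2
    Y=np.array([np.cos(ta),np.sin(ta),0]); Z=np.array([0,0,-1.]); T=np.c_[np.cross(Y,Z),Y,Z]
    print("turn",(R.inv()*Ro.from_matrix(T)).as_rotvec().round(3),"shift cm",(M.T@(np.array([x,y,z])-s["position"])*100).round(2),"q7",s["joints"][6].round(2))
E
python3 - <<'E'
from h import *
im=cams.get_image("top"); i=cams.camera_info("top"); o=im.copy()
for n,k,r,z,b in [("gel_tray","red",(265,145,350,215),.045,0),("tube_rack","orange",(100,275,200,350),.047,0),
 ("platform","white",(430,270,508,345),.035,1),("cold","any",(95,160,190,235),.007,0),("drain","blue",(415,150,525,235),.007,0),
 ("stock","wood",(240,260,360,355),.007,0),("flask","any",(210,230,252,268),.02,1),("vial","any",(380,235,410,265),.02,1),
 ("carton?","green",(265,145,350,215),.016,0),("stackB","any",(110,280,200,345),.016,0)]:
    c,L,a,h=meas(im,i,k,r,z,biggest=b); print(n,c,L,a); cv2.polylines(o,[h],True,(255,0,255),1)
cv2.imwrite("pics/ov.png",cv2.resize(o[140:360,100:540],(800,400)))
E
```

```text
gel_tray [0.648  0.0065] [0.0546 0.0646] 1.7623
tube_rack [0.4289 0.2573] [0.0492 0.08  ] 1.9253
platform [ 0.4477 -0.256 ] [0.0773 0.0963] 1.7211
cold [0.6206 0.2839] [0.0844 0.1103] 1.6893
drain [ 0.6349 -0.2648] [0.0926 0.1335] 1.4297
stock [0.4405 0.0183] [0.0953 0.1392] 1.4387
flask [0.5364 0.1314] [0.0392 0.0394] 0.0231
vial [ 0.538  -0.1367] [0.023  0.0263] 1.5827
carton? [0.6426 0.0278] [0.0668 0.0706] 1.8309
stackB [0.4287 0.2567] [0.0642 0.1121] 1.721
```

View pics/ov.png

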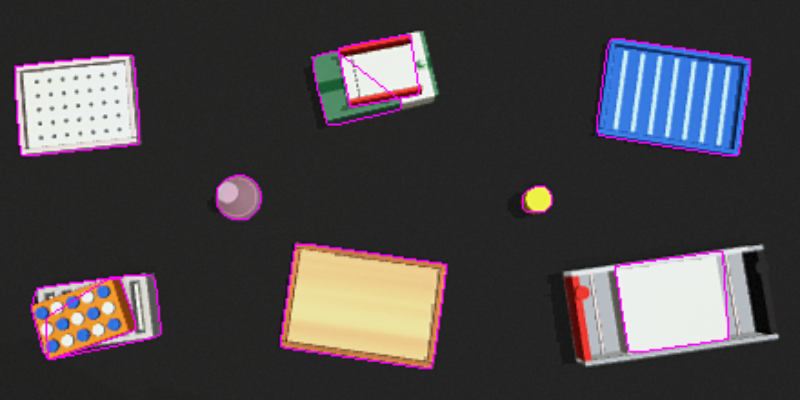

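The outlines sit well on the trays, the platform and the stacks. I will hover over the tube rack and refine with the wrist camera.

```bash
python3 -c "
from h import *
plan(.429,.257,.226,1.91)"
```

```text
turn [-0.001  0.001  0.787] shift cm [-27.67 -20.8    0.04] q7 -0.08
```

Request:
drive_tool --commands '[[[0, 0, 0.787], [-27.7, -20.8, 0], 1], [[0, 0, 0.787], [-27.7, -20.8, 0], 1], [[0, 0, 0.787], [-27.7, -20.8, 0], 1], [[0, 0, 0.787], [-27.7, -20.8, 0], 1], [[0, 0, 0.787], [-27.7, -20.8, 0], 1], [[0, 0, 0.787], [-27.7, -20.8, 0], 1], [[0, 0, 0.787], [-27.7, -20.8, 0], 1], [[0, 0, 0.787], [-27.7, -20.8, 0], 1], [[0, 0, 0.787], [-27.7, -20.8, 0], 1], [[0, 0, 0.787], [-27.7, -20.8, 0], 1], [[0, 0, 0.787], [-27.7, -20.8, 0], 1], [[0, 0, 0.787], [-27.7, -20.8, 0], 1], [[0, 0, 0.787], [-27.7, -20.8, 0], 1]]'

```text
clock: 1.23
position: [0.4286, 0.2587, 0.2266]
ee_rot: [-1.811, -2.566, 0.0]
force: [0.4, 0.6, -1.1]
width: 0.999
gripper_force: 0.0
```

```bash
python3 - <<'E'
from h import *
i=cams.camera_info("wrist"); im=cams.get_image("wrist"); cv2.imwrite("pics/w1.png",im)
print(readout.observe()["position"],readout.observe()["joints"].round(2)); print(i)
t=cams.get_image("top")
E
```

```text
[0.42870222 0.25864755 0.22656303] [-0.89  0.23  0.3   1.89 -0.08  1.03 -0.22]
{'camera_matrix': array([[431.51857497,   0.        , 314.87455577],
       [  0.        , 431.51857497, 242.61713487],
       [  0.        ,   0.        ,   1.        ]]), 'R': array([[ 9.42222079e-01,  3.34987987e-01,  7.76002913e-04],
       [ 3.20311228e-01, -9.01614055e-01,  2.90676476e-01],
       [ 9.80727827e-02, -2.73633231e-01, -9.56821083e-01]]), 't': array([-0.49089831,  0.05934277,  0.42017022])}
```

View pics/w1.png

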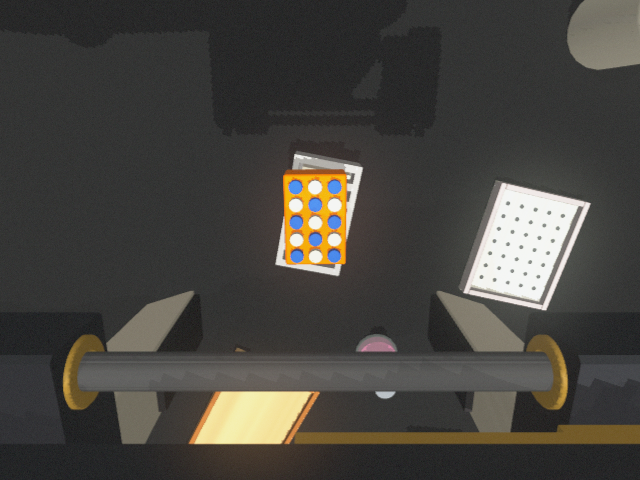

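The wrist view shows the rack at about (315,218), nearly aligned with the tool, and the cold plate at (525,245). Both are measurable here.

```bash
python3 - <<'E'
from h import *
i=cams.camera_info("wrist"); im=cams.get_image("wrist")
h,s,v=cv2.split(cv2.cvtColor(im,cv2.COLOR_BGR2HSV)); print(im[218,289],im[172,315])
c,L,a,_=meas(im,i,"orange",(270,140,380,290),.047); print(c,L,a)
im2=im.copy(); im2[v<210]=0
c,L,a,_=meas(im2,i,"orange+white+blue",(270,172,348,268),.062,0,True); print("top",c,L,a)
print("cold",meas(im,i,"any",(455,170,600,320),.007,3,True)[:3])
plan(*c,.044,a)
E
```

```text
[ 37 158 237] [ 28  80 153]
[0.4301 0.2563] [0.0498 0.0767] 1.9121
top [0.4287 0.2558] [0.0538 0.0766] 1.8344
cold (array([0.6304, 0.2746], dtype=float32), array([0.1124, 0.1371], dtype=float32), 1.7804)
turn [-0.    -0.     0.077] shift cm [-0.23 -0.1  18.26] q7 -0.22
```

Request:
drive_tool --commands '[[[0, 0, 0], [-0.25, 0.05, 10], 1], [[0, 0, 0], [-0.25, 0.05, 14], 1], [[0, 0, 0], [-0.25, 0.05, 16.5], 1], [[0, 0, 0], [-0.25, 0.05, 18.2], 1], [[0, 0, 0], [-0.25, 0.05, 18.2], 1], [[0, 0, 0], [-0.25, 0.05, 18.2], 1], [[0, 0, 0], [-0.25, 0.05, 18.2], 1], [[0, 0, 0], [-0.25, 0.05, 18.2], -1], [[0, 0, 0], [-0.25, 0.05, 18.2], -1], [[0, 0, 0], [-0.25, 0.05, 18.2], -1], [[0, 0, 0], [-0.25, 0.05, 18.2], -1], [[0, 0, 0], [-0.25, 0.05, 18.2], -1], [[0, 0, 0], [-0.25, 0.05, 18.2], -1], [[0, 0, 0], [-0.25, 0.05, 18.2], -1]]' --newtons 25

```text
clock: 2.55
position: [0.4309, 0.2551, 0.045]
ee_rot: [1.815, 2.564, 0.001]
force: [0.4, 0.2, 0.8]
width: 0.541
gripper_force: 0.1
```

Request:
drive_tool --commands '[[[0, 0, 0], [0, 0, 0], -1], [[0, 0, 0], [0, 0, 0], -1], [[0, 0, 0], [0, 0, 0], -1], [[0, 0, 0], [0, 0, 0], -1], [[0, 0, 0], [0, 0, -1], -1], [[0, 0, 0], [0, 0, -4], -1], [[0, 0, 0], [0, 0, -8], -1], [[0, 0, 0], [0, 0, -12], -1], [[0, 0, 0], [0, 0, -12], -1]]'

```text
clock: 3.3
position: [0.4342, 0.2567, 0.1719]
ee_rot: [1.814, 2.561, 0.016]
force: [1.5, 1.0, -1.3]
width: 0.522
gripper_force: 25.0
```

```bash
python3 - <<'E'
from h import *
im=cams.get_image("top"); i=cams.camera_info("top"); cv2.imwrite("pics/t1.png",im)
plan(.6206,.2839,.16,1.6893); print(readout.observe()["width"])
E
```

```text
turn [ 0.007 -0.003  0.22 ] shift cm [-3.64 18.6   1.02] q7 -0.18
0.5224689370409421
```

Request:
drive_tool --commands '[[[0, 0, 0.22], [-3.6, 18.6, 1], -1], [[0, 0, 0.22], [-3.6, 18.6, 1], -1], [[0, 0, 0.22], [-3.6, 18.6, 1], -1], [[0, 0, 0.22], [-3.6, 18.6, 1], -1], [[0, 0, 0.22], [-3.6, 18.6, 1], -1], [[0, 0, 0.22], [-3.6, 18.6, 1], -1], [[0, 0, 0.22], [-3.6, 18.6, 1], -1], [[0, 0, 0.22], [-3.6, 18.6, 1], -1], [[0, 0, 0.22], [-3.6, 18.6, 1], -1]]'

```text
clock: 4.1
position: [0.6167, 0.283, 0.1543]
ee_rot: [-2.084, -2.349, 0.002]
force: [0.4, -0.2, -2.0]
width: 0.522
gripper_force: 25.0
```

```bash
python3 - <<'E'
from h import *
s=readout.observe(); print(s["position"],s["width"])
i=cams.camera_info("wrist"); im=cams.get_image("wrist"); cv2.imwrite("pics/w2.png",im)
plan(.6206,.2839,.021,1.6893)
E
```

```text
[0.61665687 0.28296895 0.15429562] 0.5215487524965378
turn [-0.001 -0.     0.001] shift cm [ 0.03  0.4  13.37] q7 -0.2
```

View pics/w2.png

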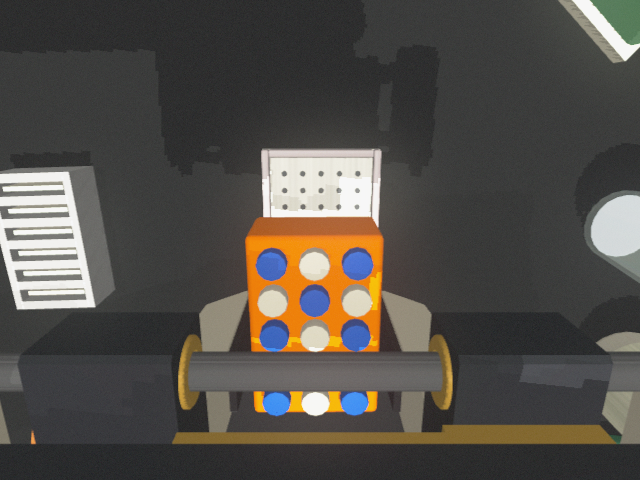

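The rack hangs square at about (315,320), with the cold plate's far end ahead at columns 262–381, rows 150–218. I'll check the offsets by casting pixels.

```bash
python3 - <<'E'
from h import *
i=cams.camera_info("wrist"); s=readout.observe(); p=s["position"]
f=lambda px,z:cast(np.array([px],float),i,z)[0].round(4)
print("tcp",p,"rack centre",f((315,336),p[2]+.024))
a,b=f((264,150),.014),f((380,150),.014); print(a,b,(a+b)/2,np.hypot(*(a-b)))
print("plate centre est", (a+b)/2-.053*np.array([np.cos(1.6893),np.sin(1.6893)]))
E
```

```text
tcp [0.61682637 0.28310126 0.15465745] rack centre [0.6166 0.2869]
[0.5762 0.3323] [0.6546 0.3418] [0.6154  0.33705] 0.07897347656017169
plate centre est [0.621666   0.28442171]
```

Request:
drive_tool --commands '[[[0, 0, 0], [-0.2, 0.4, 5], -1], [[0, 0, 0], [-0.2, 0.4, 9], -1], [[0, 0, 0], [-0.2, 0.4, 11.5], -1], [[0, 0, 0], [-0.2, 0.4, 12.5], -1], [[0, 0, 0], [-0.2, 0.4, 13], -1], [[0, 0, 0], [-0.2, 0.4, 13.4], -1], [[0, 0, 0], [-0.2, 0.4, 13.5], -1], [[0, 0, 0], [-0.2, 0.4, 13.5], -1], [[0, 0, 0], [-0.2, 0.4, 13.5], -1]]'

```text
clock: 4.9
position: [0.6234, 0.2819, 0.0216]
ee_rot: [2.085, 2.349, 0.004]
force: [-0.3, -0.6, -0.8]
width: 0.518
gripper_force: 25.0
```

Request:
drive_tool --commands '[[[0, 0, 0], [0, -0.2, 0], -1], [[0, 0, 0], [0, -0.2, 0.1], -1], [[0, 0, 0], [0, -0.2, 0.2], -1], [[0, 0, 0], [0, -0.2, 0.2], -1], [[0, 0, 0], [0, -0.2, 0.2], -1], [[0, 0, 0], [0, -0.2, 0.2], -1]]'

```text
clock: 5.4
position: [0.6206, 0.2815, 0.019]
ee_rot: [-2.085, -2.349, -0.002]
force: [-3.0, -0.4, 8.1]
width: 0.522
gripper_force: 25.0
```

Contact: it is seated. Release and rise.

Request:
drive_tool --commands '[[[0, 0, 0], [0, 0, 0], 0.6], [[0, 0, 0], [0, 0, 0], 0.6], [[0, 0, 0], [0, 0, 0], 0.6], [[0, 0, 0], [0, 0, 0], 0.6], [[0, 0, 0], [0, 0, -2], 0.6], [[0, 0, 0], [0, 0, -6], 1], [[0, 0, 0], [0, 0, -10], 1], [[0, 0, 0], [0, 0, -14], 1], [[0, 0, 0], [0, 0, -18], 1], [[0, 0, 0], [0, 0, -18], 1]]'

```text
clock: 6.23
position: [0.6245, 0.2823, 0.2069]
ee_rot: [2.083, 2.346, 0.019]
force: [0.7, -0.1, 0.5]
width: 0.995
gripper_force: 0.0
```

```bash
python3 - <<'E'
from h import *
i=cams.camera_info("wrist"); im=cams.get_image("wrist"); cv2.imwrite("pics/w3.png",im)
print(readout.observe()["position"])
plan(.646,.0065,.20,1.76)
E
```

```text
[0.62312586 0.28199234 0.20297435]
turn [ 0.009 -0.003 -0.07 ] shift cm [-27.63  -0.99   0.2 ] q7 -0.21
```

View pics/w3.png

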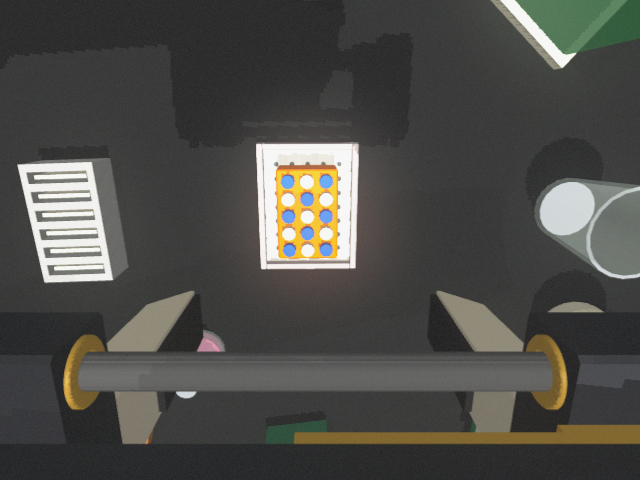

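The rack sits inside the cold plate's rim (rack centre about (307,212), plate 258–357). Now the gel tray.

Request:
drive_tool --commands '[[[0, 0, -0.07], [-27.6, -1.2, 0], 1], [[0, 0, -0.07], [-27.6, -1.2, 0], 1], [[0, 0, -0.07], [-27.6, -1.2, 0], 1], [[0, 0, -0.07], [-27.6, -1.2, 0], 1], [[0, 0, -0.07], [-27.6, -1.2, 0], 1], [[0, 0, -0.07], [-27.6, -1.2, 0], 1], [[0, 0, -0.07], [-27.6, -1.2, 0], 1], [[0, 0, -0.07], [-27.6, -1.2, 0], 1], [[0, 0, -0.07], [-27.6, -1.2, 0], 1], [[0, 0, -0.07], [-27.6, -1.2, 0], 1], [[0, 0, -0.07], [-27.6, -1.2, 0], 1], [[0, 0, -0.07], [-27.6, -1.2, 0], 1]]'

```text
clock: 7.28
position: [0.6411, 0.0077, 0.1973]
ee_rot: [-1.998, -2.423, -0.0]
force: [-0.4, 0.1, 0.2]
width: 0.999
gripper_force: 0.0
```

```bash
python3 - <<'E'
from h import *
i=cams.camera_info("wrist"); im=cams.get_image("wrist"); cv2.imwrite("pics/w4.png",im)
print(readout.observe()["position"])
c,L,a,_=meas(im,i,"red",(200,100,430,310),.045); print(c,L,a); plan(*c,.044,a)
t=cams.get_image("top"); ti=cams.camera_info("top")
print("rack",meas(t,ti,"orange",(95,160,190,235),.021)[:3],"comb",meas(t,ti,"any",(105,275,205,350),.016)[:3])
E
```

```text
[0.6411258  0.00748581 0.19740876]
[0.6485 0.0046] [0.0516 0.0702] 1.7795
turn [-0.    -0.001 -0.017] shift cm [-0.43  0.67 15.34] q7 0.28
rack (array([0.5956, 0.2906], dtype=float32), array([0.0055, 0.0445], dtype=float32), 1.6897) comb (array([0.4314, 0.2519], dtype=float32), array([0.1193, 0.1595], dtype=float32), 1.5824)
```

View pics/w4.png

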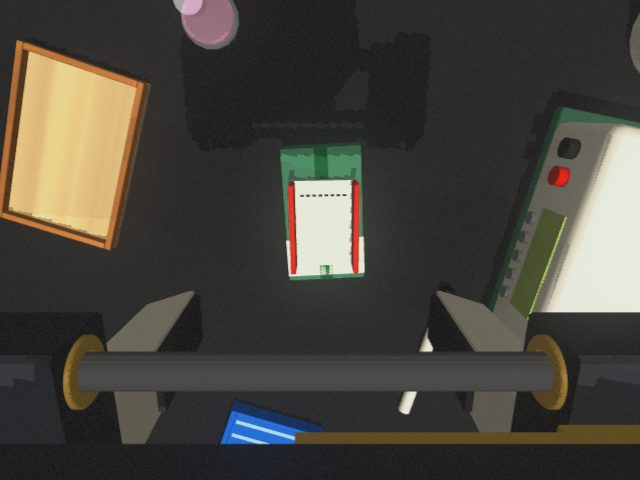

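The tray (red walls at columns 293 and 356, rows 180–273) lies on the carton, nearly aligned with the tool. Grasping.

Request:
drive_tool --commands '[[[0, 0, -0.017], [-0.4, 0.7, 6], 1], [[0, 0, -0.017], [-0.4, 0.7, 10], 1], [[0, 0, -0.017], [-0.4, 0.7, 13], 1], [[0, 0, -0.017], [-0.4, 0.7, 15.2], 1], [[0, 0, -0.017], [-0.4, 0.7, 15.2], 1], [[0, 0, -0.017], [-0.4, 0.7, 15.2], 1], [[0, 0, -0.017], [-0.4, 0.7, 15.2], 1], [[0, 0, -0.017], [-0.4, 0.7, 15.2], -1], [[0, 0, -0.017], [-0.4, 0.7, 15.2], -1], [[0, 0, -0.017], [-0.4, 0.7, 15.2], -1], [[0, 0, -0.017], [-0.4, 0.7, 15.2], -1], [[0, 0, -0.017], [-0.4, 0.7, 15.2], -1], [[0, 0, -0.017], [-0.4, 0.7, 15.2], -1], [[0, 0, -0.017], [-0.4, 0.7, 15.2], -1], [[0, 0, -0.017], [-0.4, 0.7, 15.2], -1], [[0, 0, -0.017], [-0.4, 0.7, 15.2], -1], [[0, 0, -0.017], [-0.4, 0.7, 15.2], -1]]' --newtons 20

```text
clock: 8.8
position: [0.6489, 0.0031, 0.0458]
ee_rot: [-1.981, -2.438, -0.0]
force: [-0.2, -0.1, 2.4]
width: 0.543
gripper_force: 20.0
```

Request:
drive_tool --commands '[[[0, 0, 0], [0, 0, -1], -1], [[0, 0, 0], [0, 0, -4], -1], [[0, 0, 0], [0, 0, -8], -1], [[0, 0, 0], [0, 0, -12], -1], [[0, 0, 0], [0, 0, -12], -1], [[0, 0, 0], [0, 0, -12], -1]]'

```text
clock: 9.3
position: [0.6506, 0.0029, 0.169]
ee_rot: [1.979, 2.435, 0.006]
force: [0.8, -0.4, -0.9]
width: 0.542
gripper_force: 20.0
```

```bash
python3 - <<'E'
from h import *
plan(.4477,-.256,.18,1.721); print(readout.observe()["width"])
t=cams.get_image("top"); cv2.imwrite("pics/t2.png",t); ti=cams.camera_info("top")
# tank: corners via side walls
for k,r in (("red",(400,280,432,345)),("white",(430,270,508,345))):
    print(k,meas(t,ti,k,r,.042 if k=="red" else .035,0,True)[:3])
E
```

```text
turn [0.006 0.    0.056] shift cm [-21.2  -25.14  -1.22] q7 0.31
0.541574310875196
red (array([ 0.4328, -0.1717], dtype=float32), array([0.0191, 0.0727], dtype=float32), 0.1547)
white (array([ 0.4451, -0.252 ], dtype=float32), array([0.083, 0.138], dtype=float32), 1.7213)
```

Request:
drive_tool --commands '[[[0, 0, 0.056], [-21.2, -25.1, -1], -1], [[0, 0, 0.056], [-21.2, -25.1, -1], -1], [[0, 0, 0.056], [-21.2, -25.1, -1], -1], [[0, 0, 0.056], [-21.2, -25.1, -1], -1], [[0, 0, 0.056], [-21.2, -25.1, -1], -1], [[0, 0, 0.056], [-21.2, -25.1, -1], -1], [[0, 0, 0.056], [-21.2, -25.1, -1], -1], [[0, 0, 0.056], [-21.2, -25.1, -1], -1], [[0, 0, 0.056], [-21.2, -25.1, -1], -1], [[0, 0, 0.056], [-21.2, -25.1, -1], -1], [[0, 0, 0.056], [-21.2, -25.1, -1], -1], [[0, 0, 0.056], [-21.2, -25.1, -1], -1]]'

```text
clock: 10.35
position: [0.447, -0.2542, 0.1749]
ee_rot: [-2.045, -2.383, 0.0]
force: [1.4, -0.3, -0.5]
width: 0.541
gripper_force: 20.0
```

```bash
python3 - <<'E'
from h import *
im=cams.get_image("wrist"); cv2.imwrite("pics/w5.png",im); s=readout.observe()
print(s["position"],s["joints"].round(2)); plan(.4477,-.256,.05,1.721)
E
```

```text
[ 0.44717783 -0.25421403  0.1750683 ] [ 0.06  0.32  0.46  1.93 -0.18  0.92  0.75]
turn [-0.001 -0.001  0.002] shift cm [-0.2   0.03 12.51] q7 0.75
```

View pics/w5.png

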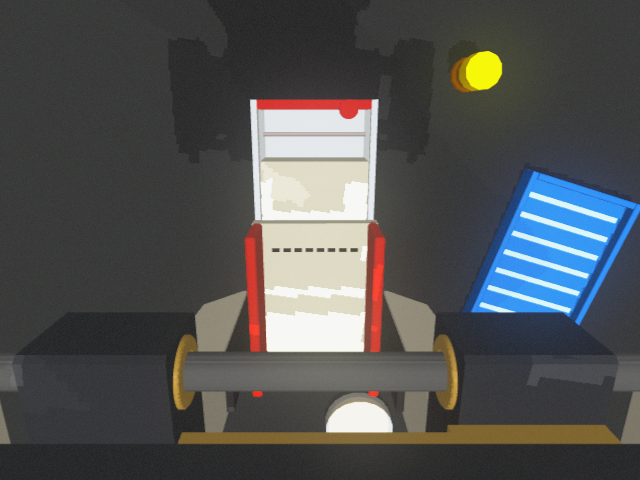

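The tray (walls at columns 247–384) hovers squarely over the tank (side walls 252–377). The platform's far edge is at row 158 and the tray's far end at row 222. Computing the offset along the tank.

```bash
python3 - <<'E'
from h import *
i=cams.camera_info("wrist"); p=readout.observe()["position"]
f=lambda a,b,z:cast(np.array([a,b],float),i,z)
u=np.array([np.cos(1.721),np.sin(1.721)])
q=f((262,158),(367,158),.035); print("plat",q.mean(0)-.045*u,np.hypot(*(q[0]-q[1])))
q=f((252,100),(377,100),.042); print("tank outer",q.mean(0)-.085*u,np.hypot(*(q[0]-q[1])))
q=f((254,222),(378,222),p[2]-.0138+.026); print("tray",q.mean(0)-.033*u,np.hypot(*(q[0]-q[1])),"tcp",p)
E
```

```text
plat [ 0.44647548 -0.25076147] 0.07168390760328407
tank outer [ 0.44678338 -0.25331078] 0.0802530520130652
tray [ 0.44630578 -0.24542194] 0.04333793943754847 tcp [ 0.44717783 -0.25421403  0.1750683 ]
```

Request:
drive_tool --commands '[[[0, 0, 0], [0, 0, 5], -1], [[0, 0, 0], [0, 0, 9], -1], [[0, 0, 0], [0, 0, 11], -1], [[0, 0, 0], [0, 0, 12], -1], [[0, 0, 0], [0, 0, 12.3], -1], [[0, 0, 0], [0, 0, 12.5], -1], [[0, 0, 0], [0, 0, 12.6], -1], [[0, 0, 0], [0, 0, 12.7], -1], [[0, 0, 0], [0, 0, 12.7], -1], [[0, 0, 0], [0, 0, 12.7], -1]]'

```text
clock: 11.23
position: [0.4471, -0.256, 0.0497]
ee_rot: [2.048, 2.38, 0.001]
force: [0.1, 0.5, -1.3]
width: 0.54
gripper_force: 20.0
```

Request:
drive_tool --commands '[[[0, 0, 0], [0.1, 0, 0.1], -1], [[0, 0, 0], [0.1, 0, 0.15], -1], [[0, 0, 0], [0.1, 0, 0.15], -1], [[0, 0, 0], [0.1, 0, 0.15], -1], [[0, 0, 0], [0.1, 0, 0.15], -1]]'

```text
clock: 11.65
position: [0.447, -0.2554, 0.0487]
ee_rot: [2.048, 2.38, 0.001]
force: [-2.9, 0.9, 15.2]
width: 0.543
gripper_force: 20.0
```

Request:
drive_tool --commands '[[[0, 0, 0], [0, 0, 0], 0.4], [[0, 0, 0], [0, 0, 0], 0.4], [[0, 0, 0], [0, 0, 0], 0.4], [[0, 0, 0], [0, 0, 0], 0.4], [[0, 0, 0], [0, 0, -2], 0.4], [[0, 0, 0], [0, 0, -6], 1], [[0, 0, 0], [0, 0, -10], 1], [[0, 0, 0], [0, 0, -14], 1], [[0, 0, 0], [0, 0, -14], 1], [[0, 0, 0], [0, 0, -14], 1], [[0, 0, 0], [0, 0, -14], 1]]'

```text
clock: 12.57
position: [0.4462, -0.2544, 0.187]
ee_rot: [-2.048, -2.382, -0.001]
force: [0.2, 0.5, 0.3]
width: 0.994
gripper_force: 0.0
```

```bash
python3 - <<'E'
from h import *
im=cams.get_image("wrist"); i=cams.camera_info("wrist"); t=cams.get_image("top"); ti=cams.camera_info("top")
cv2.imwrite("pics/b1.png",np.hstack([cv2.resize(im,(400,300)),cv2.resize(t,(400,300))]))
print("gel",meas(im,i,"red",(230,170,400,310),.048)[:3])
print("carton",meas(t,ti,"green+white",(262,140,352,220),.016)[:3],"rack",meas(t,ti,"orange",(95,160,190,235),.021)[:3],"comb",meas(t,ti,"any",(105,275,205,350),.016)[:3])
plan(.645,.01,.19,1.79)
E
```

```text
gel (array([ 0.4466, -0.2548], dtype=float32), array([0.0512, 0.0677], dtype=float32), 1.7233)
carton (array([0.6471, 0.0101], dtype=float32), array([0.0666, 0.1072], dtype=float32), 1.8189) rack (array([0.6199, 0.2829], dtype=float32), array([0.0517, 0.078 ], dtype=float32), 1.6916) comb (array([0.4318, 0.2544], dtype=float32), array([0.0585, 0.1058], dtype=float32), 1.723)
turn [-0.002 -0.001 -0.069] shift cm [23.14 23.67 -0.42] q7 0.75
```

View pics/b1.png

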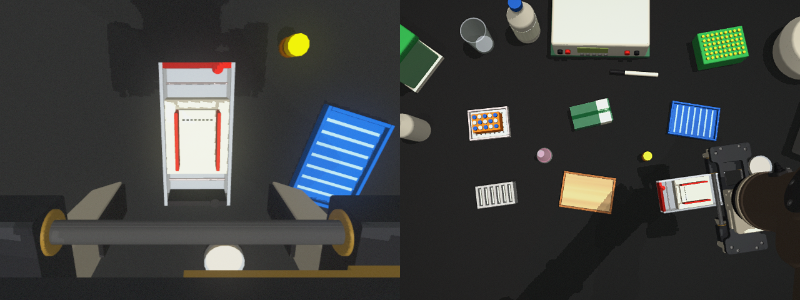

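The gel tray sits on the platform, the rack is in the cold plate and the flask is upright. A quick check of tray centring from the platform edges, then the carton.

```bash
python3 - <<'E'
from h import *
im=cams.get_image("wrist"); i=cams.camera_info("wrist")
col=im[:,315].max(1).astype(int)
c=im[90:310,308:322].astype(int).mean(1)
g=np.abs(np.diff(c.sum(1))); r=np.where(g>45)[0]+90; print(list(zip(r,g[r-90].astype(int))))
print(cast(np.array([[315,r_] for r_ in r],float),i,.035).round(4).tolist())
plan(.6471,.0101,.19,1.8189)
E
```

```text
[(np.int64(99), np.int64(92)), (np.int64(109), np.int64(329)), (np.int64(130), np.int64(73)), (np.int64(131), np.int64(94)), (np.int64(132), np.int64(45)), (np.int64(135), np.int64(99)), (np.int64(155), np.int64(214)), (np.int64(159), np.int64(170)), (np.int64(163), np.int64(65)), (np.int64(164), np.int64(73)), (np.int64(172), np.int64(65)), (np.int64(173), np.int64(55)), (np.int64(174), np.int64(46)), (np.int64(175), np.int64(125)), (np.int64(176), np.int64(307)), (np.int64(190), np.int64(107)), (np.int64(191), np.int64(156)), (np.int64(193), np.int64(214)), (np.int64(278), np.int64(58)), (np.int64(285), np.int64(143)), (np.int64(286), np.int64(155)), (np.int64(287), np.int64(67)), (np.int64(288), np.int64(67)), (np.int64(302), np.int64(212)), (np.int64(303), np.int64(197))]
[[0.4326, -0.1682], [0.4335, -0.1746], [0.4356, -0.1884], [0.4357, -0.189], [0.4358, -0.1897], [0.4361, -0.1917], [0.4382, -0.2053], [0.4386, -0.208], [0.439, -0.2108], [0.4391, -0.2115], [0.44, -0.2171], [0.4401, -0.2178], [0.4402, -0.2185], [0.4403, -0.2192], [0.4404, -0.2199], [0.4419, -0.2299], [0.442, -0.2306], [0.4422, -0.2321], [0.4521, -0.2973], [0.453, -0.303], [0.4531, -0.3038], [0.4532, -0.3047], [0.4533, -0.3055], [0.4551, -0.3172], [0.4552, -0.318]]
turn [-0.002 -0.001 -0.098] shift cm [23.13 23.88 -0.44] q7 0.75
```

Request:
drive_tool --commands '[[[0, 0, -0.098], [23.1, 24, -0.4], 1], [[0, 0, -0.098], [23.1, 24, -0.4], 1], [[0, 0, -0.098], [23.1, 24, -0.4], 1], [[0, 0, -0.098], [23.1, 24, -0.4], 1], [[0, 0, -0.098], [23.1, 24, -0.4], 1], [[0, 0, -0.098], [23.1, 24, -0.4], 1], [[0, 0, -0.098], [23.1, 24, -0.4], 1], [[0, 0, -0.098], [23.1, 24, -0.4], 1], [[0, 0, -0.098], [23.1, 24, -0.4], 1], [[0, 0, -0.098], [23.1, 24, -0.4], 1], [[0, 0, -0.098], [23.1, 24, -0.4], 1], [[0, 0, -0.098], [23.1, 24, -0.4], 1], [[0, 0, -0.098], [23.1, 24, -0.4], 1]]'

```text
clock: 13.8
position: [0.6484, 0.0076, 0.191]
ee_rot: [-1.933, -2.476, 0.001]
force: [0.4, -0.3, -0.3]
width: 1.002
gripper_force: 0.0
```

```bash
python3 - <<'E'
from h import *
im=cams.get_image("wrist"); i=cams.camera_info("wrist"); cv2.imwrite("pics/w6.png",im)
print(readout.observe()["position"])
c,L,a,_=meas(im,i,"green+white",(240,110,410,300),.016); print(c,L,a); plan(*c,.013,a)
c,L,a,_=meas(im,i,"wood",(0,20,200,310),.007,biggest=True); print("stock",c,L,a)
E
```

```text
[0.64858591 0.00787226 0.19126099]
[0.6482 0.0085] [0.0636 0.1119] 1.8151
turn [-0.     0.     0.001] shift cm [ 0.07 -0.02 17.83] q7 0.33
stock [0.4407 0.0175] [0.1012 0.1419] 1.441
```

View pics/w6.png

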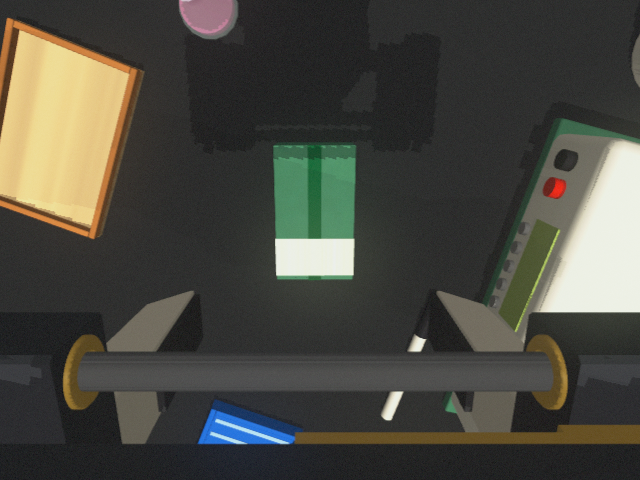

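The carton spans columns 274–355, rows 145–279, and is aligned; the pen at (405,370) is clear of the fingers. Grasp.

Request:
drive_tool --commands '[[[0, 0, 0], [0.05, 0, 7], 1], [[0, 0, 0], [0.05, 0, 11], 1], [[0, 0, 0], [0.05, 0, 14], 1], [[0, 0, 0], [0.05, 0, 16.5], 1], [[0, 0, 0], [0.05, 0, 17.8], 1], [[0, 0, 0], [0.05, 0, 17.8], 1], [[0, 0, 0], [0.05, 0, 17.8], 1], [[0, 0, 0], [0.05, 0, 17.8], -1], [[0, 0, 0], [0.05, 0, 17.8], -1], [[0, 0, 0], [0.05, 0, 17.8], -1], [[0, 0, 0], [0.05, 0, 17.8], -1], [[0, 0, 0], [0.05, 0, 17.8], -1], [[0, 0, 0], [0.05, 0, 17.8], -1], [[0, 0, 0], [0.05, 0, 17.8], -1], [[0, 0, 0], [0.05, 0, 17.8], -1], [[0, 0, 0], [0.05, 0, 17.8], -1]]' --newtons 30

```text
clock: 15.18
position: [0.6491, 0.01, 0.0139]
ee_rot: [1.93, 2.479, 0.0]
force: [-2.6, 0.7, 6.3]
width: 0.651
gripper_force: 30.0
```

Request:
drive_tool --commands '[[[0, 0, 0], [0, 0, -1], -1], [[0, 0, 0], [0, 0, -4], -1], [[0, 0, 0], [0, 0, -8], -1], [[0, 0, 0], [0, 0, -12], -1], [[0, 0, 0], [0, 0, -12], -1], [[0, 0, 0], [0, 0, -12], -1], [[0, 0, 0], [0, 0, -12], -1]]'

```text
clock: 15.77
position: [0.6485, 0.0102, 0.1331]
ee_rot: [-1.929, -2.479, 0.0]
force: [-0.7, -0.2, -3.0]
width: 0.653
gripper_force: 30.0
```

```bash
python3 - <<'E'
from h import *
s=readout.observe(); print(s["position"],s["width"]); plan(.4405,.0183,.13,1.439)
E
```

```text
[0.64853775 0.0102397  0.13306976] 0.6533005321810145
turn [-0.   -0.    0.38] shift cm [  5.89 -19.97   0.32] q7 0.35
```

Request:
drive_tool --commands '[[[0, 0, 0.38], [5.9, -20, 0], -1], [[0, 0, 0.38], [5.9, -20, 0], -1], [[0, 0, 0.38], [5.9, -20, 0], -1], [[0, 0, 0.38], [5.9, -20, 0], -1], [[0, 0, 0.38], [5.9, -20, 0], -1], [[0, 0, 0.38], [5.9, -20, 0], -1], [[0, 0, 0.38], [5.9, -20, 0], -1], [[0, 0, 0.38], [5.9, -20, 0], -1], [[0, 0, 0.38], [5.9, -20, 0], -1], [[0, 0, 0.38], [5.9, -20, 0], -1]]'

```text
clock: 16.6
position: [0.442, 0.018, 0.1331]
ee_rot: [2.363, 2.069, -0.0]
force: [0.4, 0.5, -2.2]
width: 0.649
gripper_force: 30.0
```

```bash
python3 - <<'E'
from h import *
im=cams.get_image("wrist"); cv2.imwrite("pics/w7.png",im); i=cams.camera_info("wrist")
s=readout.observe(); print(s["position"],s["width"]); plan(.4405,.0195,.02,1.439)
E
```

```text
[0.44174684 0.01789448 0.13303256] 0.6515086738516238
turn [ 0.     0.001 -0.001] shift cm [ 0.15 -0.15 11.3 ] q7 -0.09
```

View pics/w7.png

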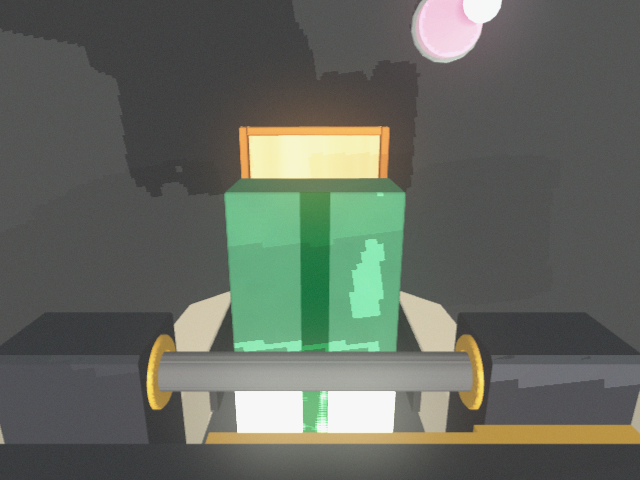

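The carton (226–404) is centred over the wooden tray (241–389), flask clear at (450,25). Lowering.

Request:
drive_tool --commands '[[[0, 0, 0], [0.1, -0.1, 5], -1], [[0, 0, 0], [0.1, -0.1, 8.5], -1], [[0, 0, 0], [0.1, -0.1, 10.3], -1], [[0, 0, 0], [0.1, -0.1, 10.9], -1], [[0, 0, 0], [0.1, -0.1, 11.1], -1], [[0, 0, 0], [0.1, -0.1, 11.2], -1], [[0, 0, 0], [0.1, -0.1, 11.3], -1], [[0, 0, 0], [0.1, -0.1, 11.35], -1], [[0, 0, 0], [0.1, -0.1, 11.35], -1], [[0, 0, 0], [0.1, -0.1, 11.35], -1]]'

```text
clock: 17.48
position: [0.4404, 0.0194, 0.0205]
ee_rot: [2.363, 2.07, 0.002]
force: [-0.2, -0.6, -2.7]
width: 0.65
gripper_force: 30.0
```

Request:
drive_tool --commands '[[[0, 0, 0], [0, 0, 0.1], -1], [[0, 0, 0], [0, 0, 0.1], -1], [[0, 0, 0], [0, 0, 0.1], -1], [[0, 0, 0], [0, 0, 0.1], -1]]'

```text
clock: 17.82
position: [0.4404, 0.0194, 0.0198]
ee_rot: [2.363, 2.07, 0.003]
force: [-3.0, 0.3, 15.2]
width: 0.653
gripper_force: 30.0
```

Request:
drive_tool --commands '[[[0, 0, 0], [0, 0, 0], 0.6], [[0, 0, 0], [0, 0, 0], 0.6], [[0, 0, 0], [0, 0, 0], 0.6], [[0, 0, 0], [0, 0, 0], 0.6], [[0, 0, 0], [0, 0, -2], 0.6], [[0, 0, 0], [0, 0, -6], 1], [[0, 0, 0], [0, 0, -10], 1], [[0, 0, 0], [0, 0, -14], 1], [[0, 0, 0], [0, 0, -17], 1], [[0, 0, 0], [0, 0, -17], 1], [[0, 0, 0], [0, 0, -17], 1]]'

```text
clock: 18.73
position: [0.4409, 0.0196, 0.1902]
ee_rot: [2.362, 2.07, 0.006]
force: [0.2, 0.4, -0.3]
width: 1.001
gripper_force: 0.0
```

```bash
python3 - <<'E'
from h import *
im=cams.get_image("wrist"); i=cams.camera_info("wrist")
print("carton",meas(im,i,"green+white",(230,100,410,300),.022)[:3])
plan(.4318,.2544,.19,1.723)
E
```

```text
carton (array([0.4404, 0.0224], dtype=float32), array([0.0791, 0.1193], dtype=float32), 1.4403)
turn [ 0.001 -0.001 -0.284] shift cm [23.18 -3.88 -0.09] q7 -0.15
```

Request:
drive_tool --commands '[[[0, 0, -0.284], [23.2, -3.9, 0], 1], [[0, 0, -0.284], [23.2, -3.9, 0], 1], [[0, 0, -0.284], [23.2, -3.9, 0], 1], [[0, 0, -0.284], [23.2, -3.9, 0], 1], [[0, 0, -0.284], [23.2, -3.9, 0], 1], [[0, 0, -0.284], [23.2, -3.9, 0], 1], [[0, 0, -0.284], [23.2, -3.9, 0], 1], [[0, 0, -0.284], [23.2, -3.9, 0], 1], [[0, 0, -0.284], [23.2, -3.9, 0], 1], [[0, 0, -0.284], [23.2, -3.9, 0], 1], [[0, 0, -0.284], [23.2, -3.9, 0], 1]]'

```text
clock: 19.7
position: [0.4318, 0.2526, 0.1884]
ee_rot: [2.049, 2.381, -0.002]
force: [-0.2, -0.9, -0.4]
width: 1.001
gripper_force: 0.0
```

```bash
python3 - <<'E'
from h import *
im=cams.get_image("wrist"); i=cams.camera_info("wrist"); t=cams.get_image("top"); ti=cams.camera_info("top")
cv2.imwrite("pics/b2.png",np.hstack([cv2.resize(im,(400,300)),cv2.resize(t,(400,300))]))
s=readout.observe(); print(s["position"])
im2=im.copy(); im2[im.max(2)<120]=0
c,L,a,_=meas(im2,i,"any",(235,110,410,300),.032,biggest=True); print("comb",c,L,a); plan(*c,.013,a)
print("carton",meas(t,ti,"green+white",(250,265,350,350),.022)[:3])
E
```

```text
[0.43191541 0.25322794 0.18871767]
comb [0.4329 0.2547] [0.0571 0.0987] 1.7225
turn [-0.     0.    -0.002] shift cm [ 0.13  0.12 17.57] q7 -0.36
carton (array([0.4394, 0.0213], dtype=float32), array([0.0612, 0.1055], dtype=float32), 1.4408)
```

View pics/b2.png

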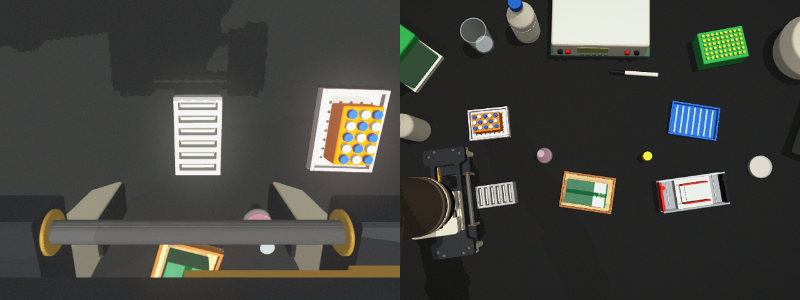

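The carton lies in the wooden tray and the comb rack is alone and aligned under the gripper. Grasp.

Request:
drive_tool --commands '[[[0, 0, 0], [0.1, 0.05, 7], 1], [[0, 0, 0], [0.1, 0.05, 11], 1], [[0, 0, 0], [0.1, 0.05, 14], 1], [[0, 0, 0], [0.1, 0.05, 16.5], 1], [[0, 0, 0], [0.1, 0.05, 17.5], 1], [[0, 0, 0], [0.1, 0.05, 17.5], 1], [[0, 0, 0], [0.1, 0.05, 17.5], 1], [[0, 0, 0], [0.1, 0.05, 17.5], -1], [[0, 0, 0], [0.1, 0.05, 17.5], -1], [[0, 0, 0], [0.1, 0.05, 17.5], -1], [[0, 0, 0], [0.1, 0.05, 17.5], -1], [[0, 0, 0], [0.1, 0.05, 17.5], -1], [[0, 0, 0], [0.1, 0.05, 17.5], -1], [[0, 0, 0], [0.1, 0.05, 17.5], -1], [[0, 0, 0], [0.1, 0.05, 17.5], -1], [[0, 0, 0], [0.1, 0.05, 17.5], -1], [[0, 0, 0], [0.1, 0.05, 17.5], -1]]' --newtons 30

```text
clock: 21.22
position: [0.4322, 0.2556, 0.0142]
ee_rot: [-2.046, -2.384, -0.001]
force: [-0.6, -0.3, 7.0]
width: 0.608
gripper_force: 30.0
```

Request:
drive_tool --commands '[[[0, 0, 0], [0, 0, -1], -1], [[0, 0, 0], [0, 0, -4], -1], [[0, 0, 0], [0, 0, -8], -1], [[0, 0, 0], [0, 0, -12], -1], [[0, 0, 0], [0, 0, -13], -1], [[0, 0, 0], [0, 0, -13], -1], [[0, 0, 0], [0, 0, -13], -1]]'

```text
clock: 21.8
position: [0.4319, 0.2556, 0.144]
ee_rot: [-2.046, -2.384, -0.002]
force: [-0.2, -0.5, -2.7]
width: 0.606
gripper_force: 30.0
```

```bash
python3 - <<'E'
from h import *
s=readout.observe(); print(s["position"],s["width"]); plan(.6349,-.2648,.145,1.4297)
E
```

```text
[0.43190257 0.25555256 0.14404559] 0.6055923314486104
turn [ 0.001 -0.001  0.293] shift cm [-54.51  12.18  -0.13] q7 -0.32
```

Request:
drive_tool --commands '[[[0, 0, 0.293], [-54.5, 12.2, 0], -1], [[0, 0, 0.293], [-54.5, 12.2, 0], -1], [[0, 0, 0.293], [-54.5, 12.2, 0], -1], [[0, 0, 0.293], [-54.5, 12.2, 0], -1], [[0, 0, 0.293], [-54.5, 12.2, 0], -1], [[0, 0, 0.293], [-54.5, 12.2, 0], -1], [[0, 0, 0.293], [-54.5, 12.2, 0], -1], [[0, 0, 0.293], [-54.5, 12.2, 0], -1], [[0, 0, 0.293], [-54.5, 12.2, 0], -1], [[0, 0, 0.293], [-54.5, 12.2, 0], -1], [[0, 0, 0.293], [-54.5, 12.2, 0], -1], [[0, 0, 0.293], [-54.5, 12.2, 0], -1], [[0, 0, 0.293], [-54.5, 12.2, 0], -1], [[0, 0, 0.293], [-54.5, 12.2, 0], -1], [[0, 0, 0.293], [-54.5, 12.2, 0], -1], [[0, 0, 0.293], [-54.5, 12.2, 0], -1], [[0, 0, 0.293], [-54.5, 12.2, 0], -1], [[0, 0, 0.293], [-54.5, 12.2, 0], -1]]'

```text
clock: 23.3
position: [0.6347, -0.2627, 0.1424]
ee_rot: [-2.369, -2.06, 0.0]
force: [-0.0, 0.5, -1.8]
width: 0.608
gripper_force: 30.0
```

```bash
python3 - <<'E'
from h import *
im=cams.get_image("wrist"); cv2.imwrite("pics/w8.png",im)
s=readout.observe(); print(s["position"],s["width"]); plan(.6349,-.2640,.021,1.4297)
E
```

```text
[ 0.63493154 -0.2627935   0.14292878] 0.6029675031511443
turn [-0.001 -0.001  0.002] shift cm [-0.14  0.03 12.19] q7 0.44
```

View pics/w8.png

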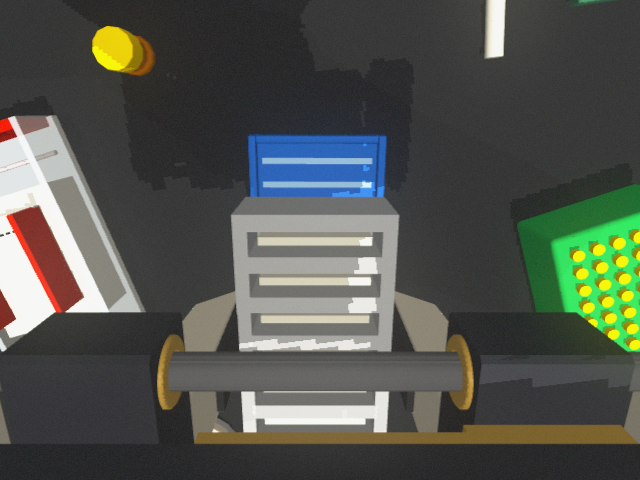

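The comb rack (233–398) is centred over the blue tray (249–386); the tank and the green rack stay clear. Lowering.

Request:
drive_tool --commands '[[[0, 0, 0], [-0.05, 0.1, 5], -1], [[0, 0, 0], [-0.05, 0.1, 9], -1], [[0, 0, 0], [-0.05, 0.1, 11], -1], [[0, 0, 0], [-0.05, 0.1, 11.7], -1], [[0, 0, 0], [-0.05, 0.1, 12], -1], [[0, 0, 0], [-0.05, 0.1, 12.1], -1], [[0, 0, 0], [-0.05, 0.1, 12.2], -1], [[0, 0, 0], [-0.05, 0.1, 12.2], -1], [[0, 0, 0], [-0.05, 0.1, 12.2], -1], [[0, 0, 0], [-0.05, 0.1, 12.2], -1]]'

```text
clock: 24.18
position: [0.6367, -0.2658, 0.023]
ee_rot: [2.371, 2.058, 0.002]
force: [-0.1, -0.1, -2.2]
width: 0.607
gripper_force: 30.0
```

Request:
drive_tool --commands '[[[0, 0, 0], [0.1, -0.15, 0.15], -1], [[0, 0, 0], [0.1, -0.15, 0.25], -1], [[0, 0, 0], [0.1, -0.15, 0.3], -1], [[0, 0, 0], [0.1, -0.15, 0.3], -1], [[0, 0, 0], [0.1, -0.15, 0.3], -1], [[0, 0, 0], [0.1, -0.15, 0.3], -1]]'

```text
clock: 24.68
position: [0.6349, -0.2643, 0.0203]
ee_rot: [2.372, 2.059, 0.002]
force: [-2.6, 3.3, 12.3]
width: 0.608
gripper_force: 30.0
```

Seated; release, rise and retreat towards the robot's left, away from the trays.

Request:
drive_tool --commands '[[[0, 0, 0], [0, 0, 0], 0.6], [[0, 0, 0], [0, 0, 0], 0.6], [[0, 0, 0], [0, 0, 0], 0.6], [[0, 0, 0], [0, 0, 0], 0.6], [[0, 0, 0], [0, 0, -2], 0.6], [[0, 0, 0], [0, 0, -6], 1], [[0, 0, 0], [0, 0, -10], 1], [[0, 0, 0], [0, 0, -14], 1], [[0, 0, 0], [0, 0, -18], 1], [[0, 0, 0], [26, 0, -18], 1], [[0, 0, 0], [26, 0, -18], 1], [[0, 0, 0], [26, 0, -18], 1], [[0, 0, 0], [26, 0, -18], 1], [[0, 0, 0], [26, 0, -18], 1], [[0, 0, 0], [26, 0, -18], 1], [[0, 0, 0], [26, 0, -18], 1], [[0, 0, 0], [26, 0, -18], 1], [[0, 0, 0], [26, 0, -18], 1]]'

```text
clock: 26.18
position: [0.6712, -0.006, 0.1984]
ee_rot: [-2.37, -2.062, 0.001]
force: [0.5, -0.4, 0.3]
width: 1.0
gripper_force: 0.0
```

```bash
python3 - <<'E'
from h import *
t=cams.get_image("top"); ti=cams.camera_info("top"); sc=cams.get_image("scene")
cv2.imwrite("pics/b3.png",np.vstack([cv2.resize(t[140:360,90:540],(614,300)),cv2.resize(sc[170:380,90:530],(614,293))]))
print("comb",meas(t,ti,"grey",(440,165,506,220),.022,biggest=True)[:3])
E
```

```text
comb (array([ 0.6344, -0.2679], dtype=float32), array([0.0638, 0.1048], dtype=float32), 1.4314)
```

View pics/b3.png

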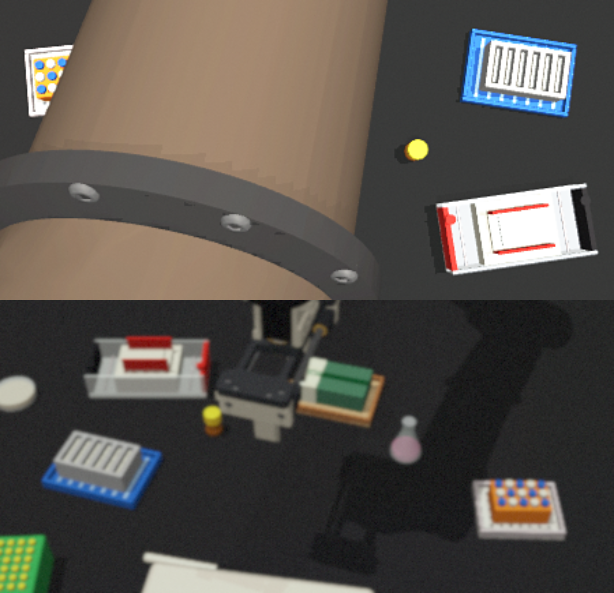

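All four pieces lie flat in their places (comb rack within about 3 mm of centre), the flask is standing, and the gripper is clear.

```bash
python3 -c "
from cell import job
print(job.sign_off())"
```

```text
the job is handed in; nothing more can be done
None
```

I handed the job in at about 26 s on the robot's clock: all four pieces lie flat in their own places, each within about 3 mm of centre by camera, and the flask is still standing.

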